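# True up a mill-stand frame corner with a try square

### The job

The rail of the wooden mill-stand frame has swung out of square. Take the try square, which has a raised grip, and, keeping it level and low beside the wood, press its stock against the fixed stile and its blade against the rail, from outside the corner, until the rail is home and both faces are flush without gaps; hold it pressed for a second. Then lay the square flat in the steel tray again and let go, with the corner still closed and the cup and the wooden offcut left where they are.

Things in the scene. Friction and masses are not known exactly. Their poses are not given: they have to be found in the camera images.
- square_grip (a point): Centre of the try square's raised grip, where to take it. Axes: x along the blade, y along the stock, z up. The grip is a dark wooden block 24 mm wide in x, 70 mm long in y, its top 20 mm above this point; pinch it across x, fingertips at least 30 mm above the square's underside (the frame's wood passes under them). The heel is at (+12, -35, -56) mm from here.
- square_heel (a point): Inside corner of the square at underside level; axes as square_grip. Starts flat in the tray, its axes turned roughly like the frame's.
- square: Rigid L-shaped try square, about 0.22 kg; origin and axes as square_heel. Wooden stock, brass-lined inner face: x -24 to 0, y -30 to 130, z 0 to 26 mm; the face x = 0 goes on the stile. Steel blade: x 0 to 150, y -30 to 0, z 0 to 5 mm; its edge y = 0 goes on the rail.
- frame_corner (a point): Outside corner of the wooden frame (where the two outer faces meet) at table level; +y along the fixed stile's outer face, +x along the rail's outer face when home. The outside is on the -x and -y sides, turned roughly to the robot. Square seated: heel on the vertical line through this point, axes agreeing with these.
- stile: Fixed stile, origin and axes as frame_corner: wood at x 0 to 28, y 4 to 180 mm, 26 mm tall (its end is set back 4 mm, so the blade bears on the rail alone). Rigid; a steady push of about 5 N on each face is plenty.
- rail (a joint): Angle (rad) of the frame's rail: 0 home (square to the stile, at a firm stop), up to 0.16 swung outwards, to -y of frame_corner. The stiff pivot (0.12 N m) stays where left; it is on the outer face 29 mm along +x from the corner. Starts at 0.06 to 0.13. Home, the wood is at x 29 to 179, y 0 to 28 mm, 26 mm tall.
- rail_end (a point): Far end of the rail, on its outer face, half-way up (13 mm above the table), 150 mm from its pivot; x along the rail.
- tray: Shallow steel tray with a thin blue liner, fixed, 226 mm (x) by 296 mm (y), 3 mm floor and walls, rim 20 mm above the table; origin at the centre of its underside.
- cup: Small blue cup, 56 mm across, 70 mm tall, standing between the tray and the frame; origin at its underside. Leave it alone.
- offcut: Light wooden block, 60 x 40 x 24 mm, lying on the table inside the frame's corner, beyond the gusset; origin at its underside. Leave it alone.

How it is judged:
By the outcome, as a careful person would: the job done as asked, in the order asked, and still so for the second after the job is handed in, with the robot touching nothing.
It also fails if it takes over 61 s, if anything falls off the work surface, if the arm or the gripper's body presses on something with over 40 N, if the wrist force passes 120 N, or if a joint passes its speed limit or range.

### The arm

A 6-joint arm with a two-finger parallel gripper is mounted at the origin on the work surface. World frame = base frame: x ahead of the robot, y to its left, z up, the work surface at z = 0. Lengths are in mm, angles in rad, forces in N, time in s.
With the tool pointing down it reaches from about 350 to 875 mm from the base axis. Payload 4.2 kg.
Tool frame: the origin (TCP) lies at the very end of the fingers, on their centre line; the grasp point (between the pads) lies 19 mm behind it; z points along the fingers, y is the line along which they close (so a half turn about z gives the same grasp; the last joint's range is limited). The gripper opens to 85 mm and grips with 20 to 120 N. Pads are 22 mm wide; open, the fingers measure 114 mm over their backs; the gripper's body (76 mm by 85 mm) begins 54 mm behind the grasp point. The pads swing forward as they close: fully open they stand 13 mm farther back than shut.
Start: joints at [-0.991, 0.385, 0.008, 0, -1.194, -0.259], TCP at [197.094, -593.088, 231.312] pointing down, gripper open.
Joint ranges: [-3.14, 3.14], [-1.21, 2.06], [-1.07, 1.41], [-3.16, 2.05], [-2.99, -0.16], [-3.1, 3.1]. Speed limits (rad/s): [2.79, 2.79, 3.14, 3.14, 3.14, 3.14].

### API

Orientations are given as a unit quaternion [x, y, z, w].
In Python, from bench import read_state, get_image, camera_model, job_done gives the robot as it stands.
- The arm moves only by the shell command python3 -m handwheel 'ROWS'. ROWS is JSON, a list of rows, each a list of 7 numbers: the shift along the tool's x, y, z in m, then the turn, a rotation vector about the tool's x, y, z in rad, then the gripper's target within -1 to 1 (fully open at 1, half-way at 0, shut at -1). In form: [[dx, dy, dz, wx, wy, wz, jaw], ...]. A call has 1 to 10 rows; each row is the pose to reach, as a shift and turn from the pose commanded when the call began, along the tool's axes at that moment; what a row does not reach only later rows make up. A row lasts 1/8 s, in which the tool goes at most 62.5 mm and 10.7 degrees, less where a joint would pass 70% of its speed; a pose out of reach is approached as far as the arm can. A call with a gripper value outside its range is refused whole. The fingers move at their own pace and stop on an object; the grip force is fixed at half the most. Time passes only in rows, so rows that repeat a pose let the fingers close. It gives the time, the measured TCP pose, the force, the opening and the grip force at its end, in the units of the state.
- read_state(): the state, without advancing time (a new reading comes with each control period).
- get_image(name): name is "scene" or "side" or "wrist"; returns (picture, depth): 384x512x3 uint8, blue, green, red; 384x512 float32, mm along the optical axis (not along the pixel's ray), 0 where there is no reading.
- camera_model(name): a dict with "K" (3x3 intrinsics, pixels), "dist" ([k1, k2, p1, p2, k3] as OpenCV has them; the pictures are not rectified), "rvec" (rotation vector, rad) and "tvec" (3), from world to camera coordinates, as OpenCV has them; the wrist camera has in their place "hand_eye" (4x4, takes a point from camera to tool coordinates, whose origin is the TCP and whose axes are the flange's). Camera axes: x right, y down, z forward; pixel columns grow to the right and rows downward; lengths in mm; the calibration is good to about 2 mm. A picture is of the moment at which its call begins: read the wrist's pose just before it. camera_model takes no time and is no camera call.
- job_done(): hands the job in; it is judged then, once.
The state is a dict: "clock": time; "joints": joint angles; "joint_vel": joint speeds; "joint_efforts": joint torques, N m; "position": TCP position; "ee_rot": TCP orientation; "contact_force": force on the tool from outside, world axes, zero at the start; "wrist_torque": the same for the moment, N m; "gripper_width": finger opening in mm; "grasp_force": force on a finger pad.
Only numpy, scipy, OpenCV 4.12 (cv2) and the standard library are available. Lean on these libraries where they do the work, as an engineer would, in place of code of your own. Each camera call takes 0.05 s, during which the arm holds its last target. There are 200 camera calls.

## Working session

There is one attempt and no reset: what is moved stays moved. The work goes in short steps, Python scripts to look and compute and a shell command to move; the robot and the scene stay as the last step left them, time stands still between calls to the robot, and variables do not carry over. Pictures are saved under pics/ and viewed, at most 10 in all, crops included, and the job is handed in when it is done.

```bash
mkdir -p pics; cat > h.py <<'E'
import numpy as np,cv2
from bench import *
from scipy.spatial.transform import Rotation as R
def grab(n,f):
    s=read_state(); im,d=get_image(n); cv2.imwrite('pics/'+f+'.png',im); np.savez('pics/'+f+'.npz',d=d,p=s['position'],q=s['ee_rot'],n=n); return im,d
def pts(f,uv,z=None):
    a=np.load('pics/'+f+'.npz'); n=str(a['n']); c=camera_model(n)
    K=np.array(c['K']);D=np.array(c['dist'])
    if n=='wrist':
        H=np.array(c['hand_eye']);Rt=R.from_quat(a['q']).as_matrix(); Rc=Rt@H[:3,:3]; o=Rt@H[:3,3]+a['p']
    else:
        Rw=cv2.Rodrigues(np.array(c['rvec'],float))[0];Rc=Rw.T;o=-Rw.T@np.array(c['tvec'],float).ravel()
    out=[]
    for u,v in uv:
        x=cv2.undistortPoints(np.array([[[u,v]]],float),K,D).ravel(); r=Rc@np.array([x[0],x[1],1])
        if z is None: t=a['d'][int(round(v)),int(round(u))]
        else: t=(z-o[2])/r[2]
        out.append(o+t*r)
    return np.array(out)
E
python3 - <<'E'
from h import *
s=read_state();print(s)
for n in ['scene','side']: grab(n,n+'0')
a=cv2.imread('pics/scene0.png');cv2.imwrite('pics/s0b.png',cv2.resize(a,(800,600),interpolation=cv2.INTER_CUBIC))
E
```

```text
{'clock': 0.0, 'joints': array([-9.91366529e-01,  3.85581871e-01,  6.61891341e-03, -5.37284309e-04,
       -1.19398830e+00, -2.58626056e-01]), 'joint_vel': array([ 0.00068315, -0.00178102,  0.00230345,  0.000892  ,  0.00050515,
       -0.0003108 ]), 'joint_efforts': array([ 8.05178729e-05, -3.92285693e+01,  1.88400614e+01,  4.18640748e+00,
       -4.61907301e-03,  1.98575987e-05]), 'position': array([ 196.93859948, -592.54202362,  230.19791272]), 'ee_rot': array([-1.59616988e-01,  9.87178400e-01,  1.08583893e-03, -2.10304057e-04]), 'contact_force': array([ 0.25988144, -0.6871667 , -0.0999693 ]), 'wrist_torque': array([-0.01331597, -0.02982574,  0.08241312]), 'grasp_force': 0.0, 'gripper_width': 85.36086609168905}
```

View pics/s0b.png

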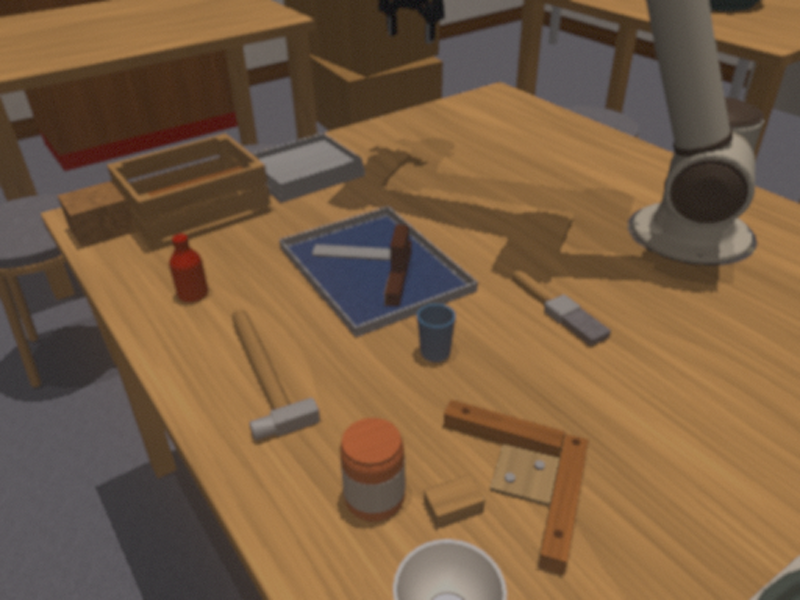

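The scene shows the square in the tray (stock about (398,265), blade to its left at (350,252), with 800-px coordinates). The cup is at (436,333). The frame corner is near (587,440), with the stile running down to (555,565), the rail running left to (447,410), and the offcut at (455,500).

```bash
python3 - <<'E'
from h import *
k=.64
g=lambda uv,z:np.round(pts('scene0',[(u*k,v*k) for u,v in uv],z),0).tolist()
print('frame top corner, stile end, rail far',g([(587,440),(565,568),(450,403),(563,440)],26))
print('blade tip/heel end',g([(315,250),(390,253)],8),'stock far',g([(396,300)],16),'grip top',g([(401,232)],79))
print('tray corners',g([(281,242),(390,211),(474,283),(358,328)],20))
print('cup top',g([(436,313)],70),'offcut',g([(455,495)],24))
E
```

```text
frame top corner, stile end, rail far [[544.0, 255.0, 26.0], [690.0, 361.0, 26.0], [640.0, 108.0, 26.0], [567.0, 238.0, 26.0]]
blade tip/heel end [[586.0, -343.0, 8.0], [485.0, -255.0, 8.0]] stock far [[561.0, -127.0, 16.0]] grip top [[495.0, -206.0, 79.0]]
tray corners [[630.0, -385.0, 20.0], [413.0, -360.0, 20.0], [436.0, -86.0, 20.0], [650.0, -99.0, 20.0]]
cup top [[573.0, -9.0, 70.0]] offcut [[724.0, 224.0, 24.0]]
```

```bash
cat >> h.py <<'E'
def row(p,ydeg,p0=None,q0=None):
    "row to TCP p (mm), pointing down, tool y at ydeg in world"
    s=read_state();R0=R.from_quat(s['ee_rot'] if q0 is None else q0);p0=s['position'] if p0 is None else p0
    y=np.array([np.cos(np.radians(ydeg)),np.sin(np.radians(ydeg)),0]);z=np.array([0,0,-1.]);
    T=R.from_matrix(np.array([np.cross(y,z),y,z]).T)
    return np.round(np.r_[R0.inv().apply(np.array(p)-p0)/1000,(R0.inv()*T).as_rotvec()],4).tolist()
E
python3 - <<'E'
from h import *
c=camera_model('wrist');print(np.round(c['hand_eye'],3),c['K'])
print(row([510,-210,330],137))
E
```

```text
[[-1.00000e-03 -9.63000e-01 -2.70000e-01  6.81100e+01]
 [ 1.00000e+00 -1.00000e-03 -1.00000e-03  2.33000e-01]
 [ 1.00000e-03 -2.70000e-01  9.63000e-01 -1.42332e+02]
 [ 0.00000e+00  0.00000e+00  0.00000e+00  1.00000e+00]] [[287.356431     0.         259.07044832]
 [  0.         287.356431   191.62610855]
 [  0.           0.           1.        ]]
[-0.4177, 0.2646, -0.0992, 0.002, 0.0004, -0.4997]
```

```bash
python3 -m handwheel '[[-0.418,0.265,-0.03,0,0,-0.5,1],[-0.418,0.265,-0.03,0,0,-0.5,1],[-0.418,0.265,-0.03,0,0,-0.5,1],[-0.418,0.265,-0.03,0,0,-0.5,1],[-0.418,0.265,-0.03,0,0,-0.5,1],[-0.418,0.265,-0.03,0,0,-0.5,1],[-0.418,0.265,-0.03,0,0,-0.5,1],[-0.418,0.265,-0.03,0,0,-0.5,1],[-0.418,0.265,-0.03,0,0,-0.5,1],[-0.418,0.265,-0.03,0,0,-0.5,1]]'
python3 -c "
from h import *
a,d=grab('wrist','w0');cv2.imwrite('pics/w0b.png',cv2.resize(a,(800,600),interpolation=cv2.INTER_CUBIC))
s=read_state();print(s['position'],s['ee_rot'])"
```

```text
clock: 1.35
position: [509.8, -209.6, 260.7]
ee_rot: [-0.399, 0.917, 0.0, -0.001]
contact_force: [-1.5, 0.6, -0.6]
gripper_width: 85.6
grasp_force: 0.0
[ 509.47482301 -210.1939916   260.9145308 ] [-3.98670974e-01  9.17093832e-01  3.19917968e-04 -5.05704496e-04]
```

View pics/w0b.png

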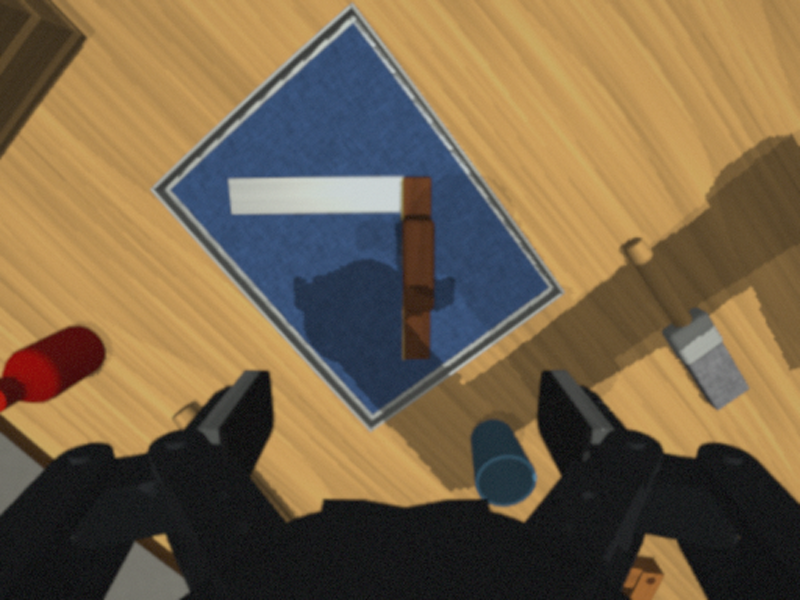

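The wrist view shows the square with its blade inner edge running (231,214) to (402,211). The stock's inner edge is at column 403 down to row 358, and the grip top is about (405..434, 222..285).

```bash
python3 - <<'E'
from h import *
k=.64
g=lambda uv,z:pts('w0',[(u*k,v*k) for u,v in uv],z)
b=g([(231,214),(402,211)],8.5); s=g([(403,358),(431,358),(403,180),(431,178)],29.5); t=g([(405,222),(434,222),(434,286),(405,286)],79.5)
an=lambda v:np.degrees(np.arctan2(v[1],v[0]))
print(b,an(b[0]-b[1]));print(s,an(s[0]-s[2]),an(s[1]-s[3]));print(t,t.mean(0))
d=np.load('pics/w0.npz')['d'];print(d[int(252*k),int(420*k)],pts('w0',[(420*k,240*k),(300*k,195*k),(418*k,335*k),(350*k,100*k)]))
c=g([(155,190),(352,8),(560,292),(372,428)],20);print('tray',c.mean(0),c)
E
```

```text
[[ 596.81265353 -339.4332647     8.5       ]
 [ 485.89533771 -238.50102143    8.5       ]] -42.30148394923965
[[ 572.8124895  -144.095698     29.5       ]
 [ 554.43971015 -126.9376026    29.5       ]
 [ 467.18650024 -257.17402838   29.5       ]
 [ 449.56393539 -242.92980947   29.5       ]] 46.951596341821705 47.88130330212738
[[ 485.63242907 -235.1150842    79.5       ]
 [ 470.44435893 -220.97627268   79.5       ]
 [ 502.03281033 -185.93866192   79.5       ]
 [ 517.77946706 -200.61996739   79.5       ]] [ 493.97226635 -210.66249655   79.5       ]
327.2457 [[ 486.62210585 -218.07944592   77.99471268]
 [ 540.8055594  -308.73211901    8.16339131]
 [ 548.11143183 -151.12091549   29.62846194]
 [ 455.15820155 -334.70054478    4.38630368]]
tray [ 527.73276396 -243.85908886   20.        ] [[ 625.62439109 -396.36483418   20.        ]
 [ 407.06093935 -379.17394185   20.        ]
 [ 430.60552121  -91.851941     20.        ]
 [ 647.64020419 -108.04563843   20.        ]]
```

```bash
python3 - <<'E'
from h import *
print(row([501,-203.5,44],137.5))
E
```

```text
[0.0007, 0.0105, 0.2169, 0.001, -0.0007, -0.0089]
```

```bash
python3 -m handwheel '[[0.001,0.0105,0.06,0,0,-0.009,1],[0.001,0.0105,0.12,0,0,-0.009,1],[0.001,0.0105,0.17,0,0,-0.009,1],[0.001,0.0105,0.2,0,0,-0.009,1],[0.001,0.0105,0.217,0,0,-0.009,1],[0.001,0.0105,0.217,0,0,-0.009,1],[0.001,0.0105,0.217,0,0,-0.009,-1],[0.001,0.0105,0.217,0,0,-0.009,-1],[0.001,0.0105,0.217,0,0,-0.009,-1],[0.001,0.0105,0.217,0,0,-0.009,-1]]'; python3 -c "
from h import *
s=read_state();print(s)"
```

```text
clock: 2.65
position: [502.4, -203.4, 45.1]
ee_rot: [-0.403, 0.915, -0.0, 0.001]
contact_force: [-0.6, -0.4, 4.2]
gripper_width: 23.5
grasp_force: 60.2
{'clock': 2.65, 'joints': array([-8.52968089e-02,  4.55705139e-01, -4.24099324e-01,  2.39122231e-04,
       -6.89346288e-01, -6.55512501e-01]), 'joint_vel': array([ 9.48153702e-04,  5.35790955e-04, -3.59374069e-03,  3.52989979e-03,
        4.84860016e-06,  1.47244285e-03]), 'joint_efforts': array([-1.78888799e-01, -3.54005027e+01,  1.21071795e+01,  2.59809181e+00,
        1.45167424e-01, -1.31026539e-02]), 'position': array([ 502.44247831, -203.38950007,   45.13213289]), 'ee_rot': array([-4.03268223e-01,  9.15081449e-01, -4.61466751e-04,  6.85436206e-04]), 'contact_force': array([-0.56517752, -0.42085202,  4.22061068]), 'wrist_torque': array([0.14280932, 0.20377586, 0.00991761]), 'grasp_force': 60.16389548778534, 'gripper_width': 23.543591863968988}
```

```bash
python3 - <<'E'
from h import *
print(row([695,248,200],126))
E
```

```text
[-0.4632, 0.1622, -0.1547, -0.0013, 0.001, 0.2019]
```

```bash
python3 -m handwheel '[[0,0,-0.04,0,0,0,-1],[0,0,-0.1,0,0,0,-1],[-0.04,0.014,-0.155,0,0,0.03,-1],[-0.1,0.035,-0.155,0,0,0.08,-1],[-0.15,0.055,-0.155,0,0,0.13,-1],[-0.205,0.073,-0.155,0,0,0.17,-1],[-0.26,0.091,-0.155,0,0,0.2,-1],[-0.315,0.11,-0.155,0,0,0.2,-1],[-0.37,0.13,-0.155,0,0,0.2,-1],[-0.425,0.149,-0.155,0,0,0.2,-1]]'; python3 -m handwheel '[[-0.02,0.006,0,0,0,0,-1],[-0.038,0.013,0,0,0,0,-1],[-0.038,0.013,0,0,0,0,-1],[-0.038,0.013,0,0,0,0,-1]]'
python3 -c "
from h import *
a,d=grab('wrist','w1');cv2.imwrite('pics/w1b.png',cv2.resize(a,(800,600),interpolation=cv2.INTER_CUBIC))
s=read_state();print(s['position'],s['ee_rot'])"
```

```text
clock: 3.9
position: [678.6, 212.6, 198.4]
ee_rot: [-0.31, 0.951, 0.0, -0.001]
contact_force: [0.8, -0.1, -1.4]
gripper_width: 23.3
grasp_force: 59.7
clock: 4.4
position: [701.2, 243.2, 198.6]
ee_rot: [-0.31, 0.951, -0.0, -0.001]
contact_force: [0.4, 0.4, -1.3]
gripper_width: 23.3
grasp_force: 59.7
[701.29423158 242.92138806 199.02613914] [-3.09468617e-01  9.50909462e-01 -2.67664273e-05 -6.08368335e-04]
```

View pics/w1b.png

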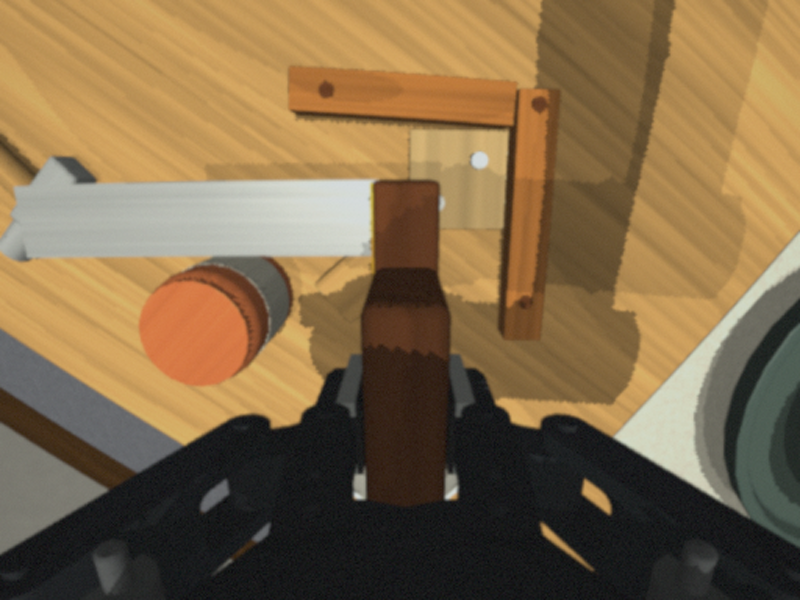

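The rail runs from (289,66) to (516,82) along its outer top edge. The stile's outer top edge runs from (558,90) to (541,338). The blade's inner edge is at about row 258, and the stock face at about column 373. I'll enlarge the frame area.

```bash
python3 -c "
from h import *
a=cv2.imread('pics/w1.png');cv2.imwrite('pics/w1c.png',cv2.resize(a[30:180,170:370],(800,600),interpolation=cv2.INTER_CUBIC))
cv2.imwrite('pics/w1d.png',cv2.resize(a[100:220,0:270],(800,356),interpolation=cv2.INTER_CUBIC))"
```

```text
(no output)
```

View pics/w1c.png

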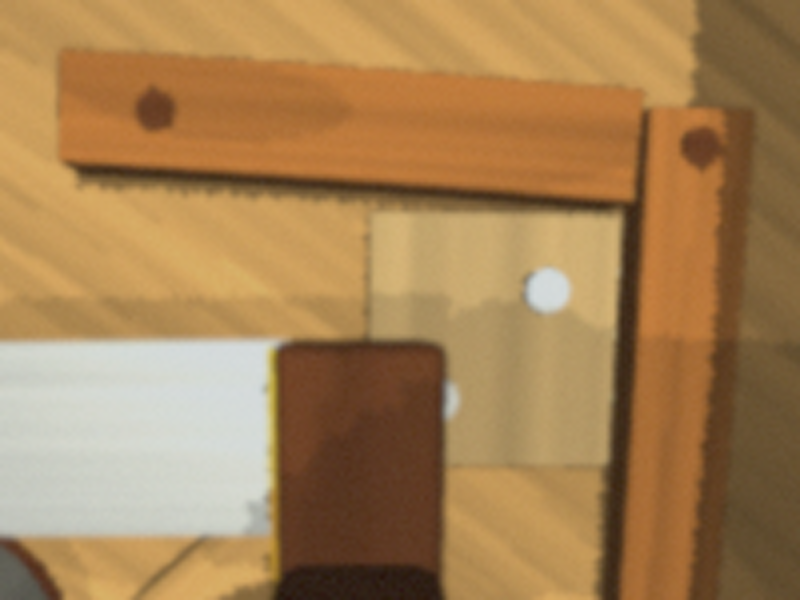

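View pics/w1d.png

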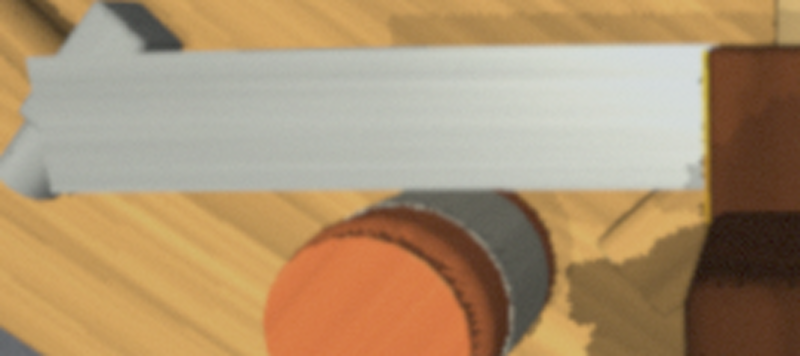

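In the enlarged frame crop, the rail's outer edge runs (60,49) to (642,91) and the stile's outer edge runs (753,110) to (718,600). In the blade crop, the blade's inner edge runs (55,193) to (690,190), the tip is at about column 50, and the brass face is at about column 706.

```bash
python3 - <<'E'
from h import *
an=lambda v:np.degrees(np.arctan2(v[1],v[0]))
C=lambda l:[(u/4+170-.375,v/4+30-.375) for u,v in l]
D=lambda l:[(u/2.963-.33,v/2.963+100-.33) for u,v in l]
f=pts('w1',C([(753,110),(718,600),(642,91),(60,49)]),26)
st=f[1]-f[0];ya=an(st);y=st/np.linalg.norm(st);x=np.array([y[1],-y[0],0])
print('frame y ang',ya,'rail ang',an(f[3]-f[2]),np.linalg.norm(f[3]-f[2]))
print('corner a',f[0]-4*y,'corner b',f[2]-29*x, 'rail len->',f[2:])
print('depth wood',pts('w1',C([(690,300),(300,110)])),'blade',pts('w1',D([(400,120),(650,120)])),'stock',pts('w1',D([(760,150)])))
zt=pts('w1',D([(400,120),(650,120)]))[:,2].mean()
b=pts('w1',D([(55,193),(690,190)]),zt);o=pts('w1',D([(35,57),(700,45)]),zt)
s=read_state();T=R.from_quat(s['ee_rot'])
print('zt',zt,'blade in ang',an(b[0]-b[1]),'out',an(o[0]-o[1]),np.linalg.norm(b[0]-b[1]),np.linalg.norm(o[1]-b[1]))
bx=pts('w1',D([(709,55),(709,200)]),zt+21);print('stock face',bx,an(bx[1]-bx[0]))
print('tooly',an(T.apply([0,1,0])))
xd=(b[0]-b[1]);xd/=np.linalg.norm(xd);yd=np.array([-xd[1],xd[0],0])
h=b[1]+xd*np.dot(bx.mean(0)-b[1],xd);print('heel',h,'tip x',np.dot(b[0]-h,xd),'heel in tool',T.inv().apply(h-s['position']))
E
```

```text
frame y ang 36.18674787892868 rail ang -57.88565830433038 148.488083137869
corner a [538.0161052  250.14228818  26.        ] corner b [537.92677346 250.04015171  26.        ] rail len-> [[555.04892467 226.63434179  26.        ]
 [633.98676451 100.86658648  26.        ]]
depth wood [[587.85980493 269.59154877  26.45946744]
 [610.65359327 159.14610017  26.78989857]] blade [[705.77688009 149.60909504 160.57985167]
 [674.73127132 193.01363458 160.07944999]] stock [[663.75702522 213.97104623 182.72785815]]
zt 160.3296508284182 blade in ang -54.08850389692153 out -54.039008358228074 144.69543569059945 30.390256643619157
stock face [[655.30431459 196.34393471 181.32965083]
 [677.32534379 211.78932659 181.32965083]] 35.04554420222419
tooly 126.05441557774964
heel [678.64748483 212.99775616 160.32965083] tip x 150.4300506382438 heel in tool [ 35.87517208 -10.87579341  38.73507761]
```

```bash
python3 - <<'E'
from h import *
print(row([521,282.5,46],126.2))
E
```

```text
[0.1223, 0.1381, 0.1532, 0.0003, -0.0012, -0.0025]
```

```bash
python3 -m handwheel '[[0.035,0.04,0,0,-0.001,-0.002,-1],[0.075,0.085,0,0,-0.001,-0.002,-1],[0.11,0.125,0,0,-0.001,-0.002,-1],[0.122,0.138,0.01,0,-0.001,-0.002,-1],[0.122,0.138,0.04,0,-0.001,-0.002,-1],[0.122,0.138,0.08,0,-0.001,-0.002,-1],[0.122,0.138,0.12,0,-0.001,-0.002,-1],[0.122,0.138,0.145,0,-0.001,-0.002,-1],[0.122,0.138,0.152,0,-0.001,-0.002,-1],[0.122,0.138,0.152,0,-0.001,-0.002,-1]]'
python3 -c "
from h import *
a,d=grab('wrist','w2');cv2.imwrite('pics/w2b.png',cv2.resize(a,(800,600),interpolation=cv2.INTER_CUBIC))
s=read_state();print(s['position'],s['ee_rot'],s['contact_force'],s['wrist_torque']);print(row([560,280,45.5],126.2))"
```

```text
clock: 5.7
position: [522.3, 283.1, 48.0]
ee_rot: [-0.311, 0.951, 0.0, 0.001]
contact_force: [0.4, 0.6, -1.3]
gripper_width: 23.3
grasp_force: 59.8
[522.72458444 283.58001626  48.6441468 ] [-3.10678846e-01  9.50513514e-01  4.89198377e-04  1.57315471e-03] [ 0.97020146  0.1570033  -0.98285272] [-0.0105388   0.01466284 -0.01263133]
[-0.028, -0.0249, 0.0032, -0.0, 0.0033, 0.0]
```

View pics/w2b.png

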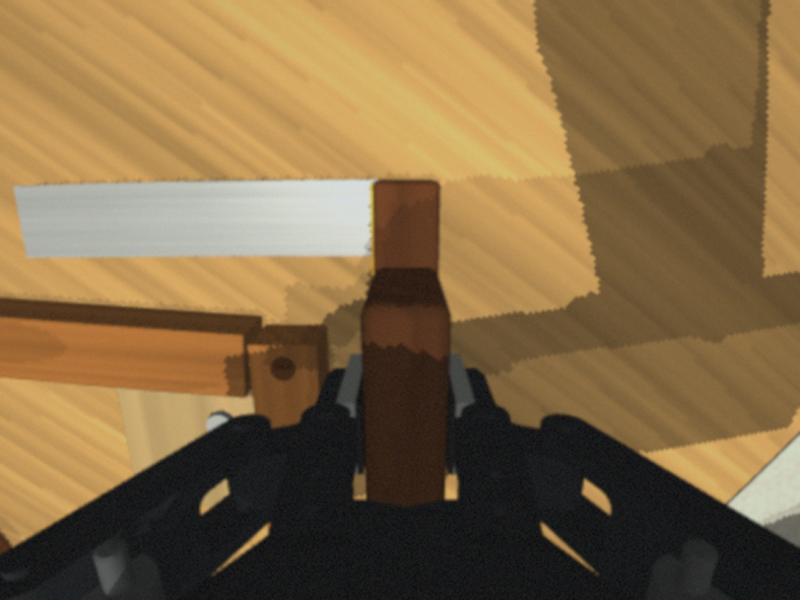

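The square is low beside the frame. The stile's outer face is at about column 328 and the brass face at 373. The rail is outward, with its pivot end near (260,318), and it is clear of the blade.

```bash
python3 -m handwheel '[[-0.005,-0.008,0.003,0,0.003,0,-1],[-0.01,-0.016,0.003,0,0.003,0,-1],[-0.014,-0.022,0.003,0,0.003,0,-1],[-0.014,-0.024,0.003,0,0.003,0,-1],[-0.014,-0.026,0.003,0,0.003,0,-1],[-0.014,-0.026,0.003,0,0.003,0,-1]]'
python3 -c "
from h import *
s=read_state();T=R.from_quat(s['ee_rot']).inv();print(s['position'],T.apply(s['contact_force']),T.apply(s['wrist_torque']),row([560,280,45.5],126.2))"
```

```text
clock: 6.5
position: [548.1, 273.1, 44.7]
ee_rot: [-0.31, 0.951, 0.001, -0.0]
contact_force: [-5.1, 7.0, 0.1]
gripper_width: 23.5
grasp_force: 60.4
[548.11127971 273.05334867  44.71784233] [-2.10370783e-03  8.68201036e+00 -3.18091646e-02] [-2.95363152 -0.09841206  0.11309533] [-0.0137, -0.0014, -0.0008, 0.0029, 0.0008, -0.0004]
```

```bash
python3 -m handwheel '[[-0.003,0.0003,0,0,0,0,-1],[-0.006,0.0003,0,0,0,0,-1],[-0.009,0.0003,0,0,0,0,-1],[-0.011,0.0003,0,0,0,0,-1],[-0.0125,0.0003,0,0,0,0,-1],[-0.0135,0.0003,0,0,0,0,-1],[-0.0135,0.0003,0,0,0,0,-1]]'
python3 -c "
from h import *
s=read_state();T=R.from_quat(s['ee_rot']).inv();print(s['position'],T.apply(s['contact_force']),T.apply(s['wrist_torque']),row([560,280,45.5],126.2))"
```

```text
clock: 7.38
position: [553.0, 276.6, 43.6]
ee_rot: [-0.309, 0.951, -0.001, -0.008]
contact_force: [-13.7, 1.8, 5.2]
gripper_width: 23.1
grasp_force: 61.2
[553.04022063 276.6471242   43.58330797] [10.12941708  9.51839384 -5.0517883 ] [-2.92122942  2.74929288  0.26971719] [-0.0076, -0.0014, -0.002, 0.003, -0.0152, -0.0025]
```

```bash
python3 -c "
from h import *
a,d=grab('wrist','w3');cv2.imwrite('pics/w3b.png',cv2.resize(a[90:290,0:270],(800,593),interpolation=cv2.INTER_CUBIC))"
```

```text
(no output)
```

View pics/w3b.png

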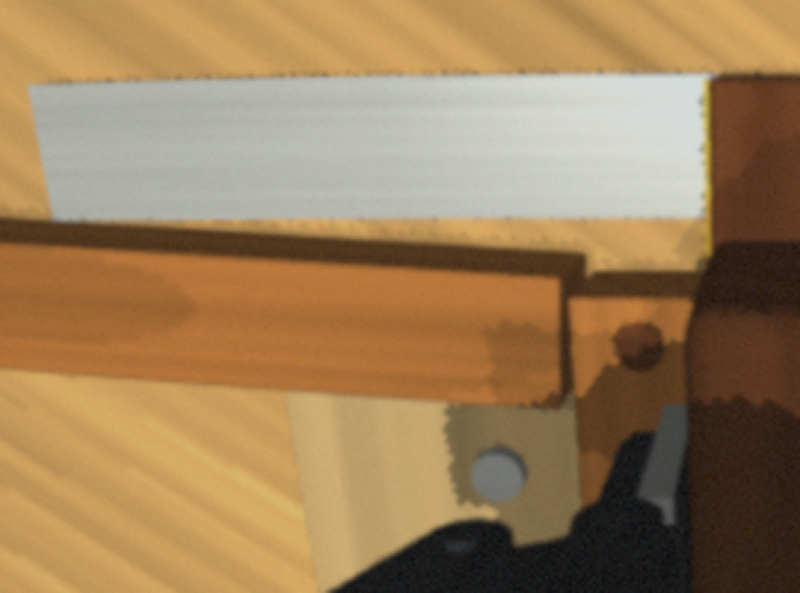

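The blade tip is just meeting the rail at about (50,222), and the rail is still swung out. The square is dragging on the table and the stile, so I'll lift it a little and ease the stile pressure.

```bash
python3 -m handwheel '[[0,0.001,-0.002,0,0,0,-1],[0,0.0015,-0.004,0,0,0,-1],[0,0.0015,-0.004,0,0,0,-1]]'
python3 -c "
from h import *
s=read_state();T=R.from_quat(s['ee_rot']).inv();print(s['position'],T.apply(s['contact_force']),T.apply(s['wrist_torque']),row([560,280,45.5],126.2))"
```

```text
clock: 7.8
position: [557.2, 279.8, 47.7]
ee_rot: [-0.31, 0.951, -0.0, -0.002]
contact_force: [-4.2, 1.6, -1.8]
gripper_width: 22.9
grasp_force: 59.8
[557.17891698 279.76753625  47.7199144 ] [2.44463544 3.75614547 1.84194727] [-1.70544261  1.04167629  0.27971564] [-0.0024, -0.0015, 0.0022, 0.001, -0.0048, -0.001]
```

```bash
python3 -m handwheel '[[-0.0015,0,0,0,0,0,-1],[-0.003,0,0.001,0,0,0,-1],[-0.0045,0,0.001,0,0,0,-1],[-0.0055,0,0.001,0,0,0,-1],[-0.0055,0,0.001,0,0,0,-1]]'
python3 -c "
from h import *
s=read_state();T=R.from_quat(s['ee_rot']).inv();print(s['position'],T.apply(s['contact_force']),T.apply(s['wrist_torque']),row([560,280,45.5],126.2))"
```

```text
clock: 8.43
position: [560.0, 281.8, 46.6]
ee_rot: [-0.31, 0.951, -0.001, -0.005]
contact_force: [-9.1, 0.9, 1.1]
gripper_width: 23.4
grasp_force: 60.7
[560.02507989 281.80462944  46.6234856 ] [ 6.86994069  6.09791581 -1.01987096] [-1.86847243  2.21341096  0.39340764] [0.0011, -0.0014, 0.0011, 0.001, -0.0096, -0.0018]
```

```bash
python3 -m handwheel '[[-0.001,-0.0005,0,0,-0.005,0,-1],[-0.001,-0.0005,0,0,-0.009,0,-1],[-0.001,-0.0005,0,0,-0.009,0,-1]]'
python3 -c "
from h import *
a,d=grab('wrist','w4');cv2.imwrite('pics/w4b.png',cv2.resize(a[90:290,0:270],(800,593),interpolation=cv2.INTER_CUBIC))
s=read_state();T=R.from_quat(s['ee_rot']).inv();print(s['position'],T.apply(s['contact_force']),T.apply(s['wrist_torque']),row([560,280,45.5],126.2))"
```

```text
clock: 8.8
position: [560.1, 281.9, 46.6]
ee_rot: [-0.31, 0.951, 0.0, -0.002]
contact_force: [-11.5, 2.8, 2.8]
gripper_width: 22.7
grasp_force: 60.9
[560.08600283 281.86224966  46.57457786] [ 7.92328811  8.39502198 -1.99745952] [-2.40990805  3.01154208  0.47259676] [0.0012, -0.0015, 0.0011, 0.0013, -0.0029, -0.0018]
```

View pics/w4b.png

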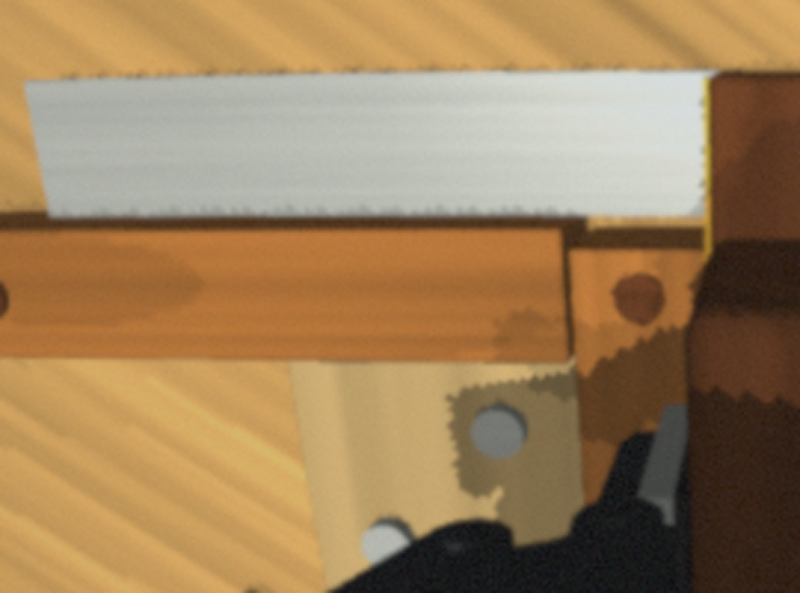

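```bash
python3 - <<'E'
from h import *
an=lambda v:np.degrees(np.arctan2(v[1],v[0]))
k=2.963
g=lambda l,z:pts('w4',[(u/k-.33,v/k+90-.33) for u,v in l],z)
r=g([(5,228.5),(555,230.5)],26);i=g([(5,358),(555,361)],26);b=g([(60,217),(690,216)],8.5);f=g([(708,85),(709,235)],29.5);st=g([(571,245),(698,245)],26)
print('rail',an(r[0]-r[1]),an(i[0]-i[1]),'blade',an(b[0]-b[1]))
y=np.array([np.cos(np.radians(36.2)),np.sin(np.radians(36.2)),0])
print('y: blade',b@y,'rail',r@y,'x: brass',f@[y[1],-y[0],0])
E
python3 -m handwheel '[[0,0,0,0,0,0,-1],[0,0,0,0,0,0,-1],[0,0,0,0,0,0,-1],[0,0,0,0,0,0,-1],[0,0,0,0,0,0,-1],[0,0,0,0,0,0,-1],[0,0,0,0,0,0,-1],[0,0,0,0,0,0,-1],[0,0,0,0,0,0,-1],[0,0,0,0,0,0,-1]]'
```

```text
rail -54.587632468647996 -53.92480222624864 blade -54.26666210132111
y: blade [580.39991254 581.56423728] rail [579.71157501 581.30554967] x: brass [114.20709448 114.57270959]
clock: 10.1
position: [560.1, 281.9, 46.6]
ee_rot: [-0.31, 0.951, 0.0, -0.002]
contact_force: [-10.4, 1.4, 2.3]
gripper_width: 23.3
grasp_force: 60.9
```

```bash
python3 -m handwheel '[[0,0,-0.0005,0,0,-0.005,-1],[-0.0005,0,-0.001,0,0,-0.01,-1],[-0.0005,0,-0.001,0,0,-0.01,-1]]'
python3 -c "
from h import *
s=read_state();T=R.from_quat(s['ee_rot']).inv();print(s['position'],T.apply(s['contact_force']),T.apply(s['wrist_torque']),row([560,280,45.5],126.2))"
```

```text
clock: 10.48
position: [560.0, 281.8, 46.7]
ee_rot: [-0.313, 0.95, 0.0, -0.002]
contact_force: [-11.5, 1.6, -0.4]
gripper_width: 23.7
grasp_force: 61.0
[560.02518471 281.80543472  46.67156141] [8.2587573  8.14359107 0.44275419] [-2.28504943  2.67603381  1.05198268] [0.0011, -0.0014, 0.0012, 0.0022, -0.0039, 0.0047]
```

```bash
python3 -m handwheel '[[0,0,0,0,0,0.004,-1],[0,0,0,0,0,0.007,-1],[0,0,0,0,0,0.007,-1],[0,0,0,0,0,0.007,-1],[0,0,0,0,0,0.007,-1],[0,0,0,0,0,0.007,-1],[0,0,0,0,0,0.007,-1],[0,0,0,0,0,0.007,-1],[0,0,0,0,0,0.007,-1],[0,0,0,0,0,0.007,-1]]'
python3 -m handwheel '[[0,0,0,0,0,0,-1],[0,0,0,0,0,0,-1],[0,0,0,0,0,0,-1]]'
python3 -c "
from h import *
a,d=grab('wrist','w5');cv2.imwrite('pics/w5b.png',cv2.resize(a[135:185,0:270],(800,148),interpolation=cv2.INTER_CUBIC))
s=read_state();T=R.from_quat(s['ee_rot']).inv();print(s['position'],T.apply(s['contact_force']),T.apply(s['wrist_torque']),row([560,280,45.5],126.2))"
```

```text
clock: 11.72
position: [560.0, 281.8, 46.6]
ee_rot: [-0.311, 0.951, 0.0, -0.002]
contact_force: [-10.2, 2.1, -0.0]
gripper_width: 23.1
grasp_force: 60.5
clock: 12.1
position: [560.0, 281.8, 46.6]
ee_rot: [-0.311, 0.951, 0.0, -0.002]
contact_force: [-11.3, 2.6, -0.2]
gripper_width: 23.3
grasp_force: 60.5
[560.03260737 281.81612521  46.6347317 ] [9.14386293 9.25314218 0.43262173] [-2.27103001  2.75596665  0.60808824] [0.0011, -0.0014, 0.0011, 0.0018, -0.0041, -0.0002]
```

View pics/w5b.png

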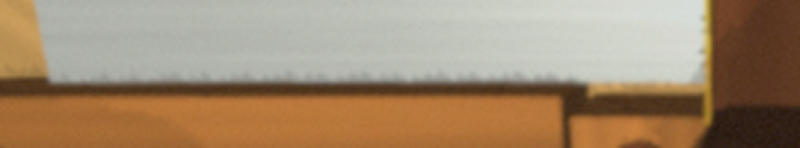

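The blade edge lies flush along the rail from (48,82) to (585,88), with no visible gap, and it has been held for over a second. Now I'll retreat.

```bash
python3 -m handwheel '[[0.003,0.003,0,0,0,0,-1],[0.01,0.01,0,0,0,0,-1],[0.02,0.02,-0.002,0,0,0,-1],[0.03,0.028,-0.01,0,0,0,-1],[0.035,0.03,-0.04,0,0,0,-1],[0.035,0.03,-0.08,0,0,0,-1],[0.035,0.03,-0.12,0,0,0,-1],[0.035,0.03,-0.14,0,0,0,-1],[0.035,0.03,-0.14,0,0,0,-1]]'
python3 -c "
from h import *
print(row([502.4,-203.4,100],137.6),row([502.4,-203.4,45.5],137.6))"
```

```text
clock: 13.28
position: [518.1, 287.7, 190.9]
ee_rot: [-0.313, 0.95, 0.002, 0.006]
contact_force: [-1.0, -0.1, -1.6]
gripper_width: 23.0
grasp_force: 60.3
[0.3054, -0.3859, 0.0866, -0.0008, 0.0134, -0.195] [0.3062, -0.3859, 0.1411, -0.0008, 0.0134, -0.195]
```

```bash
python3 -m handwheel '[[0.03,-0.04,0,0,0.005,-0.03,-1],[0.065,-0.082,0,0,0.01,-0.06,-1],[0.1,-0.126,0,0,0.013,-0.09,-1],[0.135,-0.17,0,0,0.013,-0.13,-1],[0.17,-0.214,0,0,0.013,-0.16,-1],[0.205,-0.258,0,0,0.013,-0.195,-1],[0.24,-0.302,0,0,0.013,-0.195,-1],[0.27,-0.34,0,0,0.013,-0.195,-1],[0.295,-0.373,0.02,0,0.013,-0.195,-1],[0.3054,-0.386,0.05,0,0.013,-0.195,-1]]'; python3 -m handwheel '[[0,0,0.02,0,0,0,-1],[0,0,0.02,0,0,0,-1],[0,0,0.02,0,0,0,-1]]'
python3 -c "
from h import *
print(row([502.4,-203.4,45.8],137.6))"
```

```text
clock: 14.52
position: [500.6, -206.9, 135.0]
ee_rot: [-0.402, 0.916, -0.002, -0.002]
contact_force: [0.4, 0.5, -2.1]
gripper_width: 23.3
grasp_force: 60.2
clock: 14.9
position: [501.2, -205.0, 116.3]
ee_rot: [-0.404, 0.915, -0.002, -0.003]
contact_force: [0.2, -0.5, -2.4]
gripper_width: 23.0
grasp_force: 60.0
[-0.0024, 0.0003, 0.0705, -0.0009, -0.0059, -0.0]
```

```bash
python3 -m handwheel '[[-0.002,0,0.03,0,-0.006,0,-1],[-0.002,0,0.05,0,-0.006,0,-1],[-0.002,0,0.06,0,-0.006,0,-1],[-0.002,0,0.065,0,-0.006,0,-1],[-0.002,0,0.068,0,-0.006,0,-1],[-0.002,0,0.07,0,-0.006,0,-1],[-0.002,0,0.07,0,-0.006,0,-1]]'
```

```text
clock: 15.78
position: [502.1, -204.1, 46.2]
ee_rot: [-0.403, 0.915, -0.0, 0.0]
contact_force: [-0.1, 0.4, -1.3]
gripper_width: 23.3
grasp_force: 60.2
```

```bash
python3 -m handwheel '[[0,0,0.001,0,0,0,-1],[0,0,0.002,0,0,0,-1],[0,0,0.002,0,0,0,-1]]'
```

```text
clock: 16.15
position: [502.2, -204.1, 45.1]
ee_rot: [-0.403, 0.915, -0.0, 0.0]
contact_force: [-2.4, 0.7, 6.0]
gripper_width: 23.1
grasp_force: 61.2
```

In contact with the tray floor. I'll release and rise.

```bash
python3 -m handwheel '[[0,0,-0.0005,0,0,0,-0.3],[0,0,-0.0005,0,0,0,0],[0,0,-0.0005,0,0,0,1],[0,0,-0.0005,0,0,0,1],[0,0,-0.0005,0,0,0,1],[0,0,-0.0005,0,0,0,1],[0,0,-0.03,0,0,0,1],[0,0,-0.08,0,0,0,1],[0,0,-0.14,0,0,0,1],[0,0,-0.2,0,0,0,1]]'; python3 -m handwheel '[[0,0,-0.02,0,0,0,1],[0,0,-0.02,0,0,0,1],[0,0,-0.02,0,0,0,1]]'
python3 -c "
from h import *
a,d=grab('scene','s9');cv2.imwrite('pics/s9b.png',cv2.resize(a[120:384,100:452],(800,600),interpolation=cv2.INTER_CUBIC))"
```

```text
clock: 17.4
position: [501.5, -204.0, 245.8]
ee_rot: [-0.403, 0.915, -0.0, -0.0]
contact_force: [1.3, -0.1, 0.3]
gripper_width: 85.3
grasp_force: 0.0
clock: 17.77
position: [501.0, -203.7, 262.2]
ee_rot: [-0.403, 0.915, 0.001, -0.001]
contact_force: [-0.8, -0.2, -0.4]
gripper_width: 85.3
grasp_force: 0.0
```

View pics/s9b.png

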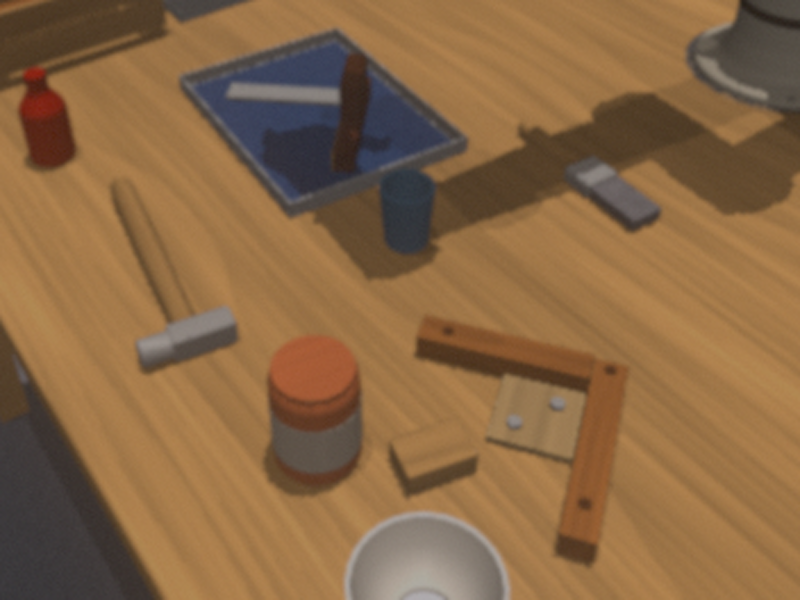

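The square lies flat in the tray, the rail is closed from (430,318) to (600,358), and the cup and offcut are in place. One numeric check first, then I hand in.

```bash
python3 - <<'E'
from h import *
an=lambda v:np.degrees(np.arctan2(v[1],v[0]))
k=2.2727
p=pts('s9',[(u/k+100,v/k+120) for u,v in [(427,317),(597,356),(628,367),(598,544)]],26)
print(an(p[0]-p[1]),an(p[3]-p[2]))
E
python3 -c "
from bench import *
print(job_done())"
```

```text
-53.762375512146846 35.834193576572574
the job is handed in; nothing more can be done
None
```

The job is handed in: I pressed the rail home with both faces flush for over a second and laid the square flat back in the tray. The corner is still closed (about 89.6° by the camera), and the cup and offcut are where they were.

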